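Unlock the spreader keeper and lay the table

TASK

The breakfast spreader is locked in the green keeper: turn the blue dial to 3 and the orange dial to 2 while the spreader stays in, then draw the spreader straight out by its wooden handle, lay it flat on the bare table top and let go. Take it up again by its steel neck and lower it into the holder on the white tray, right side up, its handle between the red cheeks and its neck and blade on the open side; keep hold of the neck until it lies on the tray, then let go. Do not shift or knock over the jar, the cups, the coaster or the mug.

Things in the scene. Friction and masses are not known exactly. Their poses are not given: they have to be found in the camera images.
- keeper: Green keeper, fixed. Origin on the table midway between the dials; body 88 mm along x, 160 along y, roof top 33 mm up; a 52 mm wide sleeve runs on to x = +106 mm. Front face at x = -44 mm, looking along its own -x, roughly to the robot's right (world -y). Inside, each dial turns a disc with one flat: only at the code (safe within 6 degrees) can the spreader's wide blade pass.
- channel_mouth (a point): Middle of the channel's mouth in the keeper's front face, on the channel floor, 10 mm above the table; axes as the keeper's. The channel runs straight along x, is 36 mm wide and roofed, and opens only here.
- blue_dial (a joint): Angle (rad) of the dial with the BLUE bar, at keeper (0, +40 mm); grows counter-clockwise from above. Black disc, radius 34 mm, white numbers 0 to 7 every 45 degrees; the number at the white mark on the roof, on the keeper's front (-x) side, is shown. Value = number x 0.7854: 3 is 2.356. Starts 0.95 to 1.70; stops -0.1 and 5.6; friction 0.05 N m, stays where left.
- orange_dial (a joint): The same for the dial with the ORANGE bar, at keeper (0, -40 mm): 2 is shown at 1.571. Starts 2.22 to 2.98.
- blue_dial_grip (a point): Point on the blue dial's axis, in its grip bar, 52 mm above the table. Bar 34 mm long, 12 mm thick, upright from 38 to 62 mm above the table (black disc's top at 38 mm). This point's x axis runs along the bar, turns with the dial, and is parallel to the keeper's x at dial value 0. A short white line on the bar's top marks its -x end, nearest the number 0.
- orange_dial_grip (a point): The same point of the orange dial, with the same sizes.
- spreader_neck (a point): Centre of the loose spreader's steel neck, 6 mm above its flat underside; z up, handle to -x, blade to +x. Neck 10 mm wide, 12 thick, x = -30 to +28 mm; steel blade 32 wide, 5 thick, on to x = +82 mm. 110 g, balanced about 10 mm from here towards the handle. Starts at keeper (0, 0), 16 mm above the table, axes as the keeper's; the blade is out once drawn 126 mm along keeper -x.
- spreader_handle (a point): Point in the spreader's wooden handle, 90 mm from the neck centre towards -x, 8 mm above the underside. Handle 22 mm wide, 16 thick, x = -120 to -30 mm from the neck centre. At the start it stands 76 mm out of the keeper's front with its underside 10 mm above the table; this point is 46 mm from the front face.
- holder (a point): Point on the floor of the white tray (fixed, 320 x 180 mm, floor 6 mm thick, rim 14 high), 6 mm above the table, where the underside of the neck's centre belongs. z up; handle to -x (towards the robot), blade to +x over a grey patch. Two red cheeks at x = -40 to -110 mm, inner faces at y = +-15, outer +-25 mm, 27 mm above the table; red end wall at x = -128 mm.
- cups_mid (a point): Bystander: centre, half-way up, of the green outer cup of two nested silicone cups (radius 36 mm, 67 mm high together) on the tray.
- coaster_mid (a point): Bystander: centre of the beech coaster (radius 37 mm, 9 mm thick) on the tray.
- jar_mid (a point): Bystander: centre, half-way up, of the amber glass jar (radius 36 mm, 95 mm high) at the back of the table.
- mug_mid (a point): Bystander: centre, half-way up, of the blue mug (radius 40 mm, 85 mm high, with a handle) on the left of the table.
There are look-alikes about, which are no part of the job. Of the things that look like the part that bears spreader_neck, the largest one is meant.

How it is judged:
On the way, in this order (a step that is already met when the one before it is completed fails the run):
1. both dials show the code (blue 3, orange 2, within 8.5 degrees) while the spreader is still in the keeper (value of joint blue_dial between 2.206 and 2.506 rad and value of joint orange_dial between 1.421 and 1.721 rad and x of spreader_neck in the frame of keeper above -0.012 m), for 0.2 s.
2. the spreader has been drawn out by the handle: held by it, blade clear of the keeper's front (contact force between the fingers and spreader_c0 above 0.5 N and x of spreader_neck in the frame of keeper below -0.124 m).
3. the spreader lies flat on the table top, let go and still (height (world z) of spreader_neck below 0.0095 m and angle between spreader_neck's own z axis and vertical below 0.06 rad and contact force between the fingers and spreader below 0.05 N and linear speed of spreader below 0.02 m/s), for 0.2 s.
4. it is taken up by the neck, at least 15 mm off the table (contact force between the fingers and spreader_c1 above 0.5 N and height (world z) of spreader_neck above 0.021 m), for 0.1 s.
5. it is lowered into the holder with the neck still held (contact force between the fingers and spreader_c1 above 0.5 N and x of spreader_neck in the frame of holder between -0.012 and 0.012 m and y of spreader_neck in the frame of holder between -0.008 and 0.008 m and z of spreader_neck in the frame of holder between 0.002 and 0.01 m and y of spreader_handle in the frame of holder between -0.008 and 0.008 m and x of spreader_handle in the frame of holder below -0.07 m and angle between spreader_neck's own z axis and vertical below 0.08 rad), for 0.05 s.
At the end, for the whole second after the job is handed in: The spreader lies right side up, flat and still on the tray floor in the holder, let go: neck centre within 12 mm along and 8 mm across of the holder point, handle within 8 mm of the middle between the cheeks. Jar, cups, coaster and mug have not moved more than 25 mm (x of spreader_neck in the frame of holder between -0.012 and 0.012 m and y of spreader_neck in the frame of holder between -0.008 and 0.008 m and z of spreader_neck in the frame of holder between 0.002 and 0.01 m and y of spreader_handle in the frame of holder between -0.008 and 0.008 m and x of spreader_handle in the frame of holder below -0.07 m and angle between spreader_neck's own z axis and vertical below 0.08 rad and contact force between the fingers and spreader below 0.05 N and linear speed of spreader below 0.02 m/s and contact force between spreader and tray above 0.2 N); the robot touches nothing.
It fails at once if the jar, cups, coaster or mug shifted more than 25 mm or tipped (distance of any of jar_mid, cups_mid, coaster_mid, mug_mid from where it was at the start of the episode above 0.025 m or angle between any of jar_mid, cups_mid, coaster_mid, mug_mid's own z axis and vertical above 0.4 rad).
It also fails if it takes over 72 s, if anything falls off the work surface, if the arm or the gripper's body presses on something with over 40 N, if the wrist force passes 120 N, or if a joint passes its speed limit or range.

ROBOT

A 6-joint arm with a two-finger parallel gripper is mounted at the origin on the work surface. World frame = base frame: x ahead of the robot, y to its left, z up, the work surface at z = 0. Lengths are in m, angles in rad, forces in N, time in s.
With the tool pointing down it reaches from about 0.35 to 0.85 m from the base axis. Payload 8.1 kg.
Tool frame: the origin (TCP) lies at the centre of the arm's flange, where the gripper is bolted on; the fingertips stand 173 mm ahead of it and the grasp point (between the pads) lies 155 mm ahead of it (ctrl.finger_overhang is the distance from the TCP to the fingertips, in m); z points along the fingers, x is the direction in which the jaws open and shut, and the axes are right-handed (so a half turn about z gives the same grasp; the last joint's range is limited). The gripper opens to 85 mm and grips with 20 to 120 N. Pads are 22 mm wide; open, the fingers measure 114 mm over their backs; the gripper's body (76 mm by 85 mm) begins 54 mm behind the grasp point. The pads swing forward as they close: fully open they stand 13 mm farther back than shut.
Start: joints at [-1.34, 0.13, 1.488, -0, 1.523, -0.085], TCP at [0.186, -0.57, 0.405] pointing down, gripper open.
Joint ranges: [-2.96, 2.96], [-0.89, 2.26], [0.02, 2.5], [-1.34, 4.48], [0, 2.73], [-2.66, 2.66]. Speed limits (rad/s): [2.39, 2.39, 2.79, 3.14, 3.14, 3.14].

INTERFACE

Orientations are given as a unit quaternion [x, y, z, w].
In Python, from plant import telemetry, vision, order, ctrl gives the robot as it stands.
- The arm moves only by the tool step_arm, never from a script. Its argument "increments" is a list of rows, each an object with "dp": the shift along the tool's x, y, z in cm, a list of three; "rot": the turn, a rotation vector about the tool's x, y, z in rad, a list of three; "gripper": the gripper command: -1 is shut, 1 is fully open, values between are in proportion. A call has 1 to 5 rows; each row shifts and turns the commanded pose from where the row before left it, along the tool's axes as they then stand; what a row does not reach is not made up. A row lasts 1/8 s, in which the tool goes at most 62.5 mm and 10.7 degrees, less where a joint would pass 70% of its speed; a pose out of reach is approached as far as the arm can. A call with a gripper value outside its range is refused whole. The fingers move at their own pace and stop on an object; the grip force is fixed at half the most. Time passes only in rows, so rows that do not move let the fingers close. It gives the time, the measured TCP pose, the force and the opening at its end, in the units of the state.
- telemetry.read_state(): the state, without advancing time (a new reading comes with each control period).
- vision.camera(name): name is "side" or "top"; returns the picture (420x560x3 uint8, blue, green, red); there is no depth.
- vision.camera_info(name): a dict with "mtx" (3x3 intrinsics, pixels), "k1" (the pictures are not rectified: a ray, as slopes to the right and down, at radius r is drawn at 1 + k1 r^2 times it, then the intrinsics apply), "xyz" and "rotation" of the camera in the world. Camera axes: x right, y up, looking along -z (the intrinsics and any distortion apply to the point x, -y, -z); pixel columns grow to the right and rows downward; lengths in m; the calibration is good to about 2 mm. A picture is of the moment at which its call begins. camera_info takes no time and is no camera call.
- order.sign_off(): hands the job in, once; it reports no verdict.
The state is a dict: "clock": time; "joints": joint angles; "joint_velocities": joint speeds; "tau": joint torques, N m; "position": TCP position; "tool_rot": TCP orientation; "force": force on the tool from outside, world axes, zero at the start; "moment": the same for the moment, N m; "width": opening from 0.0 (shut) to 1.0 (fully open).
Only numpy, scipy, OpenCV 4.12 (cv2) and the standard library are available. Lean on these libraries where they do the work, as an engineer would, in place of code of your own. Each camera call takes 0.05 s, during which the arm holds its last target. There are 200 camera calls.

## Working session

There is one attempt and no reset: what is moved stays moved. The work goes in short steps, Python scripts to look and compute and a tool call to move; the robot and the scene stay as the last step left them, time stands still between calls to the robot, and variables do not carry over. Pictures are saved under pics/ and viewed, about 8 in all and at most 12, crops included, and the job is handed in when it is done.

Besides the shell and the picture viewer there is one more tool, called after ">>>" as name([rows], argument=value, ...), one row to a line, values as JSON. step_arm: Moves the arm, as the interface text tells. Its arguments: {"type":"object","properties":{"increments":{"type":"array","items":{"type":"object","properties":{"dp":{"type":"array","items":{"type":"number"}},"rot":{"type":"array","items":{"type":"number"}},"gripper":{"type":"number"}}}}},"required":["increments"]}

```bash
mkdir -p pics; ls; python3 - <<'E'
from plant import telemetry, vision, order, ctrl
import cv2
print(telemetry.read_state(), ctrl.finger_overhang)
for n in("top","side"):
    print(n,vision.camera_info(n)); cv2.imwrite(f"pics/{n}0.png",vision.camera(n))
E
```

```text
pics
{'clock': 0.0, 'joints': array([-1.34038604e+00,  1.31167272e-01,  1.48930648e+00, -7.51605265e-05,
        1.52300698e+00, -8.53612817e-02]), 'joint_velocities': array([ 0.00081831, -0.00033997, -0.00110322, -0.00233718, -0.00141706,
        0.00119009]), 'tau': array([ 4.16757093e-04, -5.69401324e+01, -5.00544763e+01, -5.30919488e-05,
        1.48193497e-02,  7.09561007e-06]), 'position': array([ 0.18630467, -0.57009038,  0.40362555]), 'tool_rot': array([ 8.09491290e-01, -5.87131125e-01, -7.38700183e-04, -5.89015731e-04]), 'force': array([-0.41180665,  0.59274176,  0.73463108]), 'moment': array([-0.0277279 ,  0.04723443, -0.01134365]), 'width': 1.0038877909774524} 0.1734
top {'mtx': array([[450.49176462,   0.        , 283.07888668],
       [  0.        , 450.49176462, 209.25381518],
       [  0.        ,   0.        ,   1.        ]]), 'k1': 0.006494326748237175, 'xyz': array([0.54580953, 0.02862669, 1.17301804]), 'rotation': array([-0.01692015,  0.01789722,  0.7127391 , -0.7009967 ])}
side {'mtx': array([[500.96349173,   0.        , 275.12027423],
       [  0.        , 500.96349173, 202.22508758],
       [  0.        ,   0.        ,   1.        ]]), 'k1': -0.00922751826160076, 'xyz': array([ 0.38360855, -1.04654885,  0.93739835]), 'rotation': array([ 0.43525394, -0.0418771 , -0.09331878,  0.89447858])}
```

View pics/top0.png

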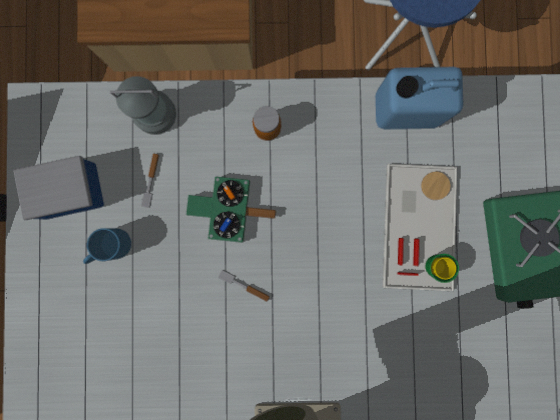

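View pics/side0.png

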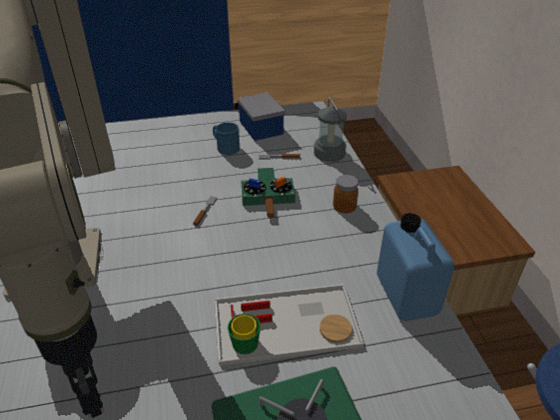

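Top view: the spreader locked in the green keeper has its handle at about (262,212). Look-alikes are loose spreaders at (245,286) and (151,180). The description fixes the choice: the one in the keeper. The tray is at (420,225), with its cheeks at (401,250) and (417,252). Next is the close crop and colour segmentation.

```bash
cat > h.py <<'E'
import numpy as np, cv2
from scipy.spatial.transform import Rotation as R
from plant import telemetry, vision, order, ctrl
def cam(n):
    i=vision.camera_info(n); return i["mtx"],i["k1"],i["xyz"],R.from_quat(i["rotation"]).as_matrix()
def ray(n,p):
    K,k,c,M=cam(n); d=cv2.undistortPoints(np.float64([[p]]),K,np.array([k,0,0,0]))[0,0]
    v=M@np.array([d[0],-d[1],-1.]); return c,v/np.linalg.norm(v)
def onz(n,p,z):
    c,v=ray(n,p); return c+v*(z-c[2])/v[2]
def proj(n,P):
    K,k,c,M=cam(n); q=(np.atleast_2d(P)-c)@M
    d=np.c_[q[:,0],-q[:,1]]/-q[:,2:]; d=d*(1+k*(d**2).sum(1,keepdims=True)); return d*K[0,0]+K[:2,2]
def tri(pt,ps):
    (a,u),(b,v)=ray("top",pt),ray("side",ps)
    s=np.linalg.lstsq(np.c_[u,-v],b-a,rcond=None)[0]; A=a+u*s[0];B=b+v*s[1]
    return (A+B)/2,np.linalg.norm(A-B)
def blobs(img,lo,hi,roi,n=3):
    x0,y0,x1,y1=roi; m=cv2.inRange(cv2.cvtColor(img[y0:y1,x0:x1],cv2.COLOR_BGR2HSV),np.array(lo),np.array(hi))
    c,_,st,ce=0,0,0,0
    k,l,st,ce=cv2.connectedComponentsWithStats(m)
    o=sorted(range(1,k),key=lambda i:-st[i,4])[:n]; r=[]
    for i in o:
        ys,xs=np.where(l==i); b=cv2.minAreaRect(np.c_[xs,ys].astype(np.float32))
        r.append((st[i,4],(ce[i]+[x0,y0]).round(2),np.round(b[1],1),round(b[2],1),(cv2.boxPoints(b)+[x0,y0]).round(1).tolist()))
    return r
E
python3 - <<'E'
from h import *
t=cv2.imread("pics/top0.png");s=cv2.imread("pics/side0.png")
a=cv2.resize(t[165:255,180:285],None,fx=6,fy=6,interpolation=cv2.INTER_CUBIC)
b=cv2.resize(s[160:222,235:300],None,fx=6,fy=6,interpolation=cv2.INTER_CUBIC)
cv2.imwrite("pics/c1.png",a);cv2.imwrite("pics/c2.png",b)
for n,im,r in(("top",t,(180,165,285,255)),("side",s,(235,160,300,222))):
  print(n)
  for nm,lo,hi in(("blue",(110,150,60),(130,255,255)),("orange",(5,170,80),(20,255,255)),("green",(60,80,30),(90,255,255))):
    for q in blobs(im,lo,hi,r,2): print(nm,q)
for n,im,r in(("top",t,(380,160,465,295)),("side",s,(210,285,370,365))):
  for q in blobs(im,(0,180,60),(4,255,255),r,4): print(n,"red",q)
E
```

```text
top
blue (np.int32(58), array([224.22, 225.19]), array([ 5.5, 13.6]), 33.7, [[218.5, 228.7], [226.1, 217.4], [230.7, 220.5], [223.2, 231.8]])
orange (np.int32(63), array([228.94, 192.95]), array([13.6,  5. ]), 56.3, [[222.8, 188.2], [226.9, 185.4], [234.5, 196.7], [230.3, 199.5]])
green (np.int32(1441), array([218.98, 207.58]), array([58.7, 62.5]), 6.5, [[183.8, 235.3], [190.8, 173.2], [249.2, 179.8], [242.1, 241.9]])
green (np.int32(1), array([209., 237.]), array([0., 0.]), 0.0, [[209.0, 237.0], [209.0, 237.0], [209.0, 237.0], [209.0, 237.0]])
side
blue (np.int32(52), array([253.38, 182.69]), array([8., 9.]), 90.0, [[249.0, 179.0], [258.0, 179.0], [258.0, 187.0], [249.0, 187.0]])
orange (np.int32(65), array([279.97, 181.66]), array([7. , 9.8]), 71.6, [[274.3, 179.9], [283.6, 176.8], [285.8, 183.4], [276.5, 186.5]])
orange (np.int32(2), array([267.5, 209. ]), array([1., 0.]), 180.0, [[268.0, 209.0], [268.0, 209.0], [267.0, 209.0], [267.0, 209.0]])
green (np.int32(786), array([267.04, 189.89]), array([35.4, 52.3]), 86.8, [[240.5, 169.5], [292.7, 166.6], [294.7, 201.9], [242.5, 204.8]]
[... 279 characters left out ...]
])
top red (np.int32(19), array([411.  , 273.58]), array([11.,  1.]), -0.0, [[406.0, 274.0], [406.0, 273.0], [417.0, 273.0], [417.0, 274.0]])
top red (np.int32(4), array([399.5 , 272.75]), array([3., 1.]), -0.0, [[398.0, 273.0], [398.0, 272.0], [401.0, 272.0], [401.0, 273.0]])
side red (np.int32(129), array([254.75, 305.38]), array([ 6.4, 27.3]), 82.9, [[240.9, 304.0], [268.0, 300.6], [268.8, 307.0], [241.7, 310.4]])
side red (np.int32(72), array([264.83, 317.33]), array([ 7., 15.]), 90.0, [[256.0, 314.0], [271.0, 314.0], [271.0, 321.0], [256.0, 321.0]])
side red (np.int32(13), array([231.54, 310.46]), array([11.,  1.]), 80.5, [[230.2, 305.1], [231.2, 305.0], [233.0, 315.8], [232.0, 316.0]])
```

View pics/c1.png

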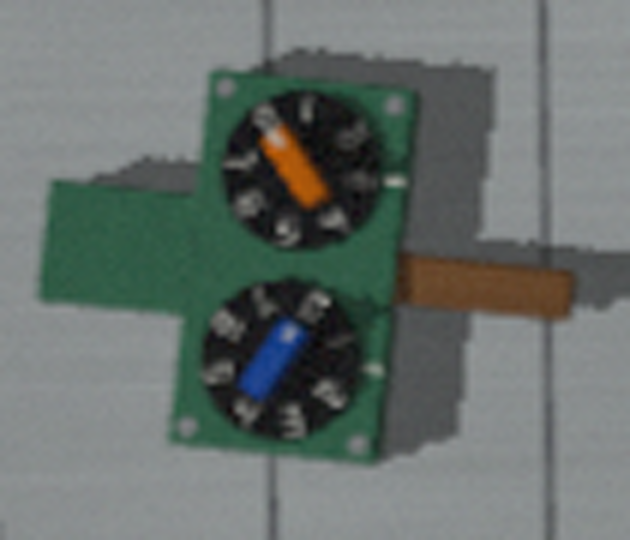

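Crop: the blue bar is at about (273,360) with its white end to the upper right. The orange bar is at about (293,165) with its white end to the upper left. The handle exits to the right. I'll fit the keeper and tray poses jointly with the side view.

```bash
cat > fit.py <<'E'
from h import *
from scipy.optimize import least_squares
f=lambda u,v:(180+(u+.5)/6-.5,165+(v+.5)/6-.5)
kp=[(( .044,-.08,.033),f(212,70)),((-.044,-.08,.033),f(415,90)),((-.044,.08,.033),f(378,462)),((.044,.08,.033),f(170,442)),
 ((0,-.04,.038),f(301,170)),((0,.04,.038),f(281,358)),((.106,-.026,.033),f(52,182)),((.106,.026,.033),f(40,298)),
 ((-.120,-.011,.026),f(573,270)),((-.120,.011,.026),f(570,318))]
M=np.array([k for k,_ in kp]);P=np.array([p for _,p in kp])
W=lambda q,M:np.c_[q[0]+np.cos(q[2])*M[:,0]-np.sin(q[2])*M[:,1],q[1]+np.sin(q[2])*M[:,0]+np.cos(q[2])*M[:,1],M[:,2]]
r=least_squares(lambda q:(proj("top",W(q,M))-P).ravel(),[.54,.12,1.6],loss="soft_l1")
q=r.x
if __name__=="__main__":
    print("keeper",q,"res px",(proj("top",W(q,M))-P).round(1).tolist())
    print("tri blue",tri((224.22,225.19),(253.38,182.69)),"orange",tri((228.94,192.95),(279.97,181.66)))
    print("pred",W(q,np.array([[0,.04,.06],[0,-.04,.06],[-.136+.0,0,.018]])))
    for n,e0,e1 in(("blue",(290,330),(258,385)),("orange",(272,140),(315,195))):
        a,b=onz("top",f(*e0),.062),onz("top",f(*e1),.062);d=a-b
        print(n,"dial",np.arctan2(d[1],d[0])-q[2]-np.pi,(a+b)/2,"len",np.hypot(*d[:2]))
    t=cv2.imread("pics/top0.png");s=cv2.imread("pics/side0.png")
    for n,im,(x0,y0,x1,y1) in(("t",t,(380,155,465,295)),("s",s,(205,280,370,365))): cv2.imwrite(f"pics/tr_{n}.png",cv2.resize(im[y0:y1,x0:x1],None,fx=4,fy=4,interpolation=cv2.INTER_CUBIC))
    S=cv2.resize(s[160:222,235:300],None,fx=5,fy=5,interpolation=cv2.INTER_CUBIC)
    for x,y in (proj("side",W(q,M))-[235,160]+.5)*5: cv2.circle(S,(int(x),int(y)),3,(0,0,255),-1)
    A=cv2.imread("pics/tr_t.png"); H=np.zeros((600,800,3),np.uint8); H[:560,:340]=A; H[:310,345:670]=S
    B=cv2.resize(cv2.imread("pics/tr_s.png"),(455,234));H[320:554,345:800]=B
    cv2.imwrite("pics/c3.png",H)
E
python3 fit.py
```

```text
keeper [0.60556598 0.16502533 1.45393326] res px [[-0.4, -0.5], [0.2, -0.4], [-0.2, 0.4], [-0.2, 0.2], [0.1, -0.0], [0.1, 0.2], [-0.3, -0.5], [-0.6, 0.5], [0.9, -0.3], [0.6, 0.3]]
tri blue (array([0.56401242, 0.17441934, 0.04561951]), np.float64(0.00021740476605339152)) orange (array([0.64422988, 0.16175159, 0.04616924]), np.float64(0.0005905179442585475))
pred [[0.56583881 0.16968922 0.06      ]
 [0.64529315 0.16036144 0.06      ]
 [0.58970875 0.02995295 0.018     ]]
blue dial -5.134380263495582 [0.56612622 0.16975051 0.062     ] len 0.026054790795823395
orange dial -3.946506927777958 [0.6442751  0.16091604 0.062     ] len 0.028909086917491358
```

View pics/c3.png

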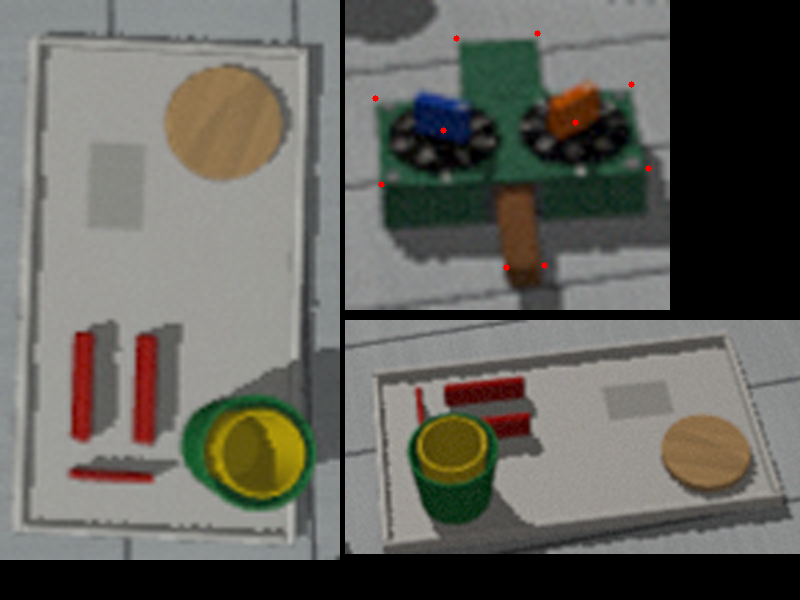

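c3 shows the keeper fit projecting onto the side view to within about 1.5 px, which is consistent with 2 mm calibration. The tray has its cheeks at crop px (83,387) and (146,388), the grey patch at (116,186) and the cup at (255,453). Next I fit the holder and prepare a move planner.

```bash
cat > tray.py <<'E'
from fit import *
g=lambda u,v:(380+(u+.5)/4-.5,155+(v+.5)/4-.5)
hp=[((-.04,.015,.027),g(94,332)),((-.11,.015,.027),g(90.5,442)),((-.04,-.025,.027),g(157,335)),((-.11,-.025,.027),g(154,444))]
rim=[g(30,37),g(307,48),g(292,542),g(15,528)]
rw=np.array([onz("top",p,.014) for p in rim])
yawT=np.mean([np.arctan2(*(rw[0]-rw[3])[1::-1]),np.arctan2(*(rw[1]-rw[2])[1::-1])])
Mh=np.array([a for a,_ in hp]);Ph=np.array([b for _,b in hp])
h=least_squares(lambda p:(proj("top",W([p[0],p[1],yawT],Mh))-Ph).ravel(),[.55,-.3]).x; h=np.r_[h,yawT]
if __name__=="__main__":
    print("rim lens",np.linalg.norm(rw-np.roll(rw,1,0),axis=1)); print("rim c",rw.mean(0))
    print("holder",h,(proj("top",W(h,Mh))-Ph).round(1).tolist())
    print("side far cheek pred",proj("side",W(h,np.array([[-.11,.025,.027],[-.04,.025,.027]]))),"seen 241.6,303.9 269.6,301.0")
    print("cup",onz("top",g(255,453),.07),"coaster",onz("top",g(224,123),.015))
    print("ids:  jar", onz("top",(266,117),.095),"mug",onz("top",(110,243),.085))
E
cat > plan.py <<'E'
import sys; from h import *
def plan(x,y,z,yaw,n):   # grasp point target
    s=telemetry.read_state(); Q=R.from_quat(s["tool_rot"]); m=Q.as_matrix(); y0=np.arctan2(m[1,0],m[0,0])
    d=np.array([x,y,z+.155])-s["position"]; dy=(yaw-y0+np.pi)%(2*np.pi)-np.pi
    print("grasp now",(s["position"]+.155*m[:,2]).round(4),"yaw",y0.round(4),"tilt",m[:2,2].round(4),"d",d.round(4),"dyaw",round(dy,4),"q6",s["joints"][5].round(3),"w",s["width"].round(3),"t",s["clock"])
    for i in range(n):
        a=y0+dy*i/n; X=np.array([np.cos(a),np.sin(a)]);Y=np.array([np.sin(a),-np.cos(a)])
        print(i,"dp",(np.r_[X@d[:2],Y@d[:2],-d[2]]/n*100).round(2).tolist(),"rz",round(-dy/n,3))
if __name__=="__main__": a=[float(v) for v in sys.argv[1:]]; plan(*a[:4],int(a[4]))
E
python3 tray.py; python3 plan.py .565 .169 .115 -2.11 15
```

```text
rim lens [0.31568175 0.17904252 0.31735522 0.17668673]
rim c [ 0.552987   -0.32421532  0.014     ]
holder [ 0.56447291 -0.29444342 -0.06215192] [[0.0, -0.1], [0.0, 0.0], [0.0, -0.2], [-0.1, 0.3]]
side far cheek pred [[240.01206712 301.40875425]
 [269.50493318 298.04054817]] seen 241.6,303.9 269.6,301.0
cup [ 0.45082193 -0.36114684  0.07      ] coaster [ 0.65799694 -0.36788469  0.015     ]
ids:  jar [0.82306182 0.06429435 0.095     ] mug [0.52504554 0.44438893 0.085     ]Traceback (most recent call last):
  File "plan.py", line 9, in <module>
    if __name__=="__main__": a=[float(v) for v in sys.argv[1:]]; plan(*a[:4],int(a[4]))
                                                                 ~~~~^^^^^^^^^^^^^^^^^^
  File "plan.py", line 5, in plan
    print("grasp now",(s["position"]+.155*m[:,2]).round(4),"yaw",y0.round(4),"tilt",m[:2,2].round(4),"d",d.round(4),"dyaw",round(dy,4),"q6",s["joints"][5].round(3),"w",s["width"].round(3),"t",s["clock"])
                                                                                                                                                                        ^^^^^^^^^^^^^^^^
AttributeError: 'float' object has no attribute 'round'
```

```bash
sed -i 's/s\["width"\].round(3)/round(float(s["width"]),3)/' plan.py; python3 plan.py .565 .169 .115 -2.11 15
```

```text
grasp now [ 0.1863 -0.5699  0.2488] yaw -1.255 tilt [-0.0004  0.0016] d [ 0.3787  0.7391 -0.1338] dyaw -0.855 q6 -0.085 w 0.999 t 0.1
0 dp [-3.9, -3.93, 0.89] rz 0.057
1 dp [-4.12, -3.7, 0.89] rz 0.057
2 dp [-4.32, -3.46, 0.89] rz 0.057
3 dp [-4.51, -3.21, 0.89] rz 0.057
4 dp [-4.69, -2.95, 0.89] rz 0.057
5 dp [-4.85, -2.68, 0.89] rz 0.057
6 dp [-4.99, -2.39, 0.89] rz 0.057
7 dp [-5.12, -2.11, 0.89] rz 0.057
8 dp [-5.23, -1.81, 0.89] rz 0.057
9 dp [-5.33, -1.51, 0.89] rz 0.057
10 dp [-5.4, -1.2, 0.89] rz 0.057
11 dp [-5.46, -0.89, 0.89] rz 0.057
12 dp [-5.51, -0.58, 0.89] rz 0.057
13 dp [-5.53, -0.27, 0.89] rz 0.057
14 dp [-5.54, 0.05, 0.89] rz 0.057
```

>>> step_arm([
  {"dp": [-3.9, -3.9, 0.9], "rot": [0, 0, 0.057], "gripper": 0.2},
  {"dp": [-4.1, -3.7, 0.9], "rot": [0, 0, 0.057], "gripper": 0.2},
  {"dp": [-4.3, -3.5, 0.9], "rot": [0, 0, 0.057], "gripper": 0.2},
  {"dp": [-4.5, -3.2, 0.9], "rot": [0, 0, 0.057], "gripper": 0.2},
  {"dp": [-4.7, -2.95, 0.9], "rot": [0, 0, 0.057], "gripper": 0.2},
])

```text
clock: 0.72
position: [0.3131, -0.3226, 0.359]
tool_rot: [0.717, -0.697, -0.0, -0.0]
force: [2.0, -0.1, 1.3]
width: 0.598
```

>>> step_arm([
  {"dp": [-4.85, -2.7, 0.9], "rot": [0, 0, 0.057], "gripper": 0.2},
  {"dp": [-5.0, -2.4, 0.9], "rot": [0, 0, 0.057], "gripper": 0.2},
  {"dp": [-5.1, -2.1, 0.9], "rot": [0, 0, 0.057], "gripper": 0.2},
  {"dp": [-5.2, -1.8, 0.9], "rot": [0, 0, 0.057], "gripper": 0.2},
  {"dp": [-5.3, -1.5, 0.9], "rot": [0, 0, 0.057], "gripper": 0.2},
])

```text
clock: 1.35
position: [0.4392, -0.0768, 0.3143]
tool_rot: [-0.611, 0.792, -0.0, 0.0]
force: [0.7, -1.4, 0.1]
width: 0.6
```

>>> step_arm([
  {"dp": [-5.4, -1.2, 0.9], "rot": [0, 0, 0.057], "gripper": 0.2},
  {"dp": [-5.5, -0.9, 0.9], "rot": [0, 0, 0.057], "gripper": 0.2},
  {"dp": [-5.5, -0.6, 0.9], "rot": [0, 0, 0.057], "gripper": 0.2},
  {"dp": [-5.5, -0.3, 0.9], "rot": [0, 0, 0.057], "gripper": 0.2},
  {"dp": [-5.5, 0, 0.9], "rot": [0, 0, 0.057], "gripper": 0.2},
])

```text
clock: 1.98
position: [0.5662, 0.1688, 0.269]
tool_rot: [-0.493, 0.87, 0.0, -0.0]
force: [1.1, -0.4, 0.3]
width: 0.598
```

```bash
python3 plan.py .565 .169 .08 -2.11 2; python3 - <<'E'
from h import *
s=telemetry.read_state();m=R.from_quat(s["tool_rot"]).as_matrix();print(s["force"])
g=s["position"]+.1734*m[:,2]
im=vision.camera("side");print(proj("side",g))
x,y=map(int,proj("side",g)[0]);cv2.circle(im,(x,y),0,(0,0,255),-1)
c=im[y-70:y+50,x-60:x+60];cv2.imwrite("pics/hov.png",cv2.resize(c,None,fx=5,fy=5,interpolation=cv2.INTER_CUBIC))
E
```

```text
grasp now [0.5661 0.1688 0.114 ] yaw -2.1117 tilt [-0.0004 -0.0002] d [-0.0012  0.0002 -0.034 ] dyaw 0.0017 q6 2.315 w 0.598 t 1.975
0 dp [0.02, 0.06, 1.7] rz -0.001
1 dp [0.02, 0.06, 1.7] rz -0.001
[ 1.0521438  -0.4284182   0.27014084]
[[253.81273086 170.04399392]]
```

View pics/hov.png

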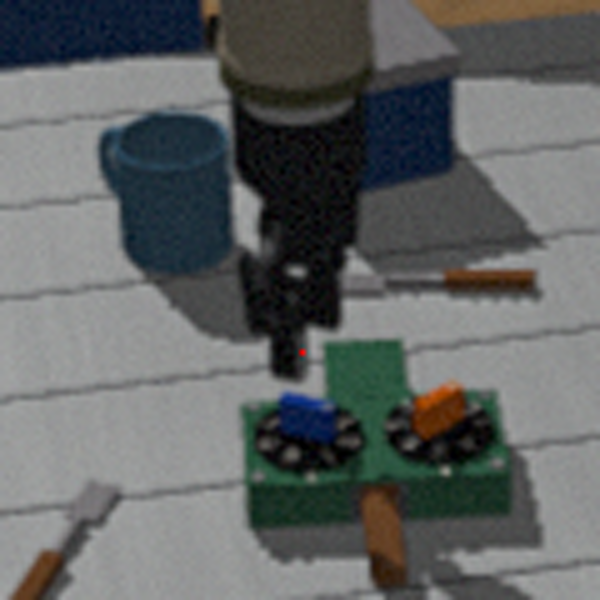

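The finger midpoint in the side view is at (306,350), against a prediction of (302,352), so the kinematics and the camera agree. The gripper is above the blue bar, so I descend and close.

>>> step_arm([
  {"dp": [0.17, 0, 2.0], "rot": [0, 0, 0], "gripper": 0.2},
  {"dp": [0, 0, 1.8], "rot": [0, 0, 0], "gripper": 0.2},
  {"dp": [0, 0, 1.5], "rot": [0, 0, 0], "gripper": 0.2},
  {"dp": [0, 0, 0], "rot": [0, 0, 0], "gripper": 0.2},
])

```text
clock: 2.52
position: [0.5638, 0.1644, 0.2147]
tool_rot: [-0.493, 0.87, 0.001, -0.002]
force: [-0.1, 0.5, -0.0]
width: 0.601
```

>>> step_arm([
  {"dp": [0, 0, 0], "rot": [0, 0, 0], "gripper": -0.3},
  {"dp": [0, 0, 0], "rot": [0, 0, 0], "gripper": -0.5},
  {"dp": [0, 0, 0], "rot": [0, 0, 0], "gripper": -1},
  {"dp": [0, 0, 0], "rot": [0, 0, 0], "gripper": -1},
  {"dp": [0, 0, 0], "rot": [0, 0, 0], "gripper": -1},
])

```text
clock: 3.15
position: [0.5665, 0.1682, 0.2185]
tool_rot: [-0.493, 0.87, 0.001, 0.004]
force: [11.2, 16.5, -6.7]
width: 0.123
```

```bash
python3 plan.py .565 .169 .061 -0.902 9; python3 - <<'E'
from h import *
s=telemetry.read_state();print(s["force"],s["moment"])
E
```

```text
grasp now [0.5676 0.1691 0.0635] yaw -2.1094 tilt [0.0068 0.0057] d [-0.0015  0.0008 -0.0025] dyaw 1.2074 q6 2.308 w 0.123 t 3.15
0 dp [0.0, 0.02, 0.03] rz -0.134
1 dp [-0.0, 0.02, 0.03] rz -0.134
2 dp [-0.0, 0.02, 0.03] rz -0.134
3 dp [-0.01, 0.02, 0.03] rz -0.134
4 dp [-0.01, 0.02, 0.03] rz -0.134
5 dp [-0.01, 0.02, 0.03] rz -0.134
6 dp [-0.01, 0.01, 0.03] rz -0.134
7 dp [-0.01, 0.01, 0.03] rz -0.134
8 dp [-0.02, 0.01, 0.03] rz -0.134
[11.22933996 16.52184849 -6.66053371] [ 2.47442923 -1.42259991 -0.09810572]
```

>>> step_arm([
  {"dp": [-0.25, 0, 0], "rot": [0, 0, 0], "gripper": -1},
  {"dp": [0, 0, 0], "rot": [0, 0, -0.134], "gripper": -1},
  {"dp": [0, 0, 0], "rot": [0, 0, -0.134], "gripper": -1},
  {"dp": [0, 0, 0], "rot": [0, 0, -0.134], "gripper": -1},
])

```text
clock: 3.65
position: [0.5674, 0.1697, 0.2185]
tool_rot: [-0.659, 0.752, -0.0, 0.003]
force: [6.2, 14.2, -2.9]
width: 0.12
```

```bash
python3 plan.py .566 .1697 .061 -0.902 6; python3 - <<'E'
from h import *
s=telemetry.read_state();print(s["force"],s["moment"])
E
```

```text
grasp now [0.5682 0.1704 0.0635] yaw -1.7032 tilt [0.0052 0.0045] d [-0.0014 -0.     -0.0025] dyaw 0.8012 q6 1.905 w 0.12 t 3.65
0 dp [0.0, 0.02, 0.04] rz -0.134
1 dp [0.0, 0.02, 0.04] rz -0.134
2 dp [-0.0, 0.02, 0.04] rz -0.134
3 dp [-0.01, 0.02, 0.04] rz -0.134
4 dp [-0.01, 0.02, 0.04] rz -0.134
5 dp [-0.01, 0.02, 0.04] rz -0.134
[ 6.2271192  14.21733316 -2.88857496] [ 1.96907391 -0.87465478 -0.09150834]
```

>>> step_arm([
  {"dp": [-0.15, 0, 0], "rot": [0, 0, -0.134], "gripper": -1},
  {"dp": [0, 0, 0], "rot": [0, 0, -0.134], "gripper": -1},
  {"dp": [0, 0, 0], "rot": [0, 0, -0.134], "gripper": -1},
  {"dp": [0, 0, 0], "rot": [0, 0, -0.134], "gripper": -1},
  {"dp": [0, 0, 0], "rot": [0, 0, -0.134], "gripper": -1},
])

```text
clock: 4.28
position: [0.5673, 0.1718, 0.2185]
tool_rot: [0.87, -0.494, 0.001, -0.004]
force: [2.1, 16.1, -0.8]
width: 0.122
```

>>> step_arm([
  {"dp": [0, 0, 0], "rot": [0, 0, -0.131], "gripper": -1},
  {"dp": [0, 0, 0], "rot": [0, 0, 0], "gripper": -1},
  {"dp": [0, 0, 0], "rot": [0, 0, 0], "gripper": -1},
])

```text
clock: 4.65
position: [0.5671, 0.1722, 0.2185]
tool_rot: [0.899, -0.438, 0.001, -0.004]
force: [2.3, 17.5, -0.9]
width: 0.119
```

```bash
python3 plan.py .566 .1697 .061 -0.902 1; python3 - <<'E'
from h import *
s=telemetry.read_state();print(s["force"],s["moment"])
E
```

```text
grasp now [0.5677 0.1731 0.0635] yaw -0.9058 tilt [0.004  0.0059] d [-0.0011 -0.0025 -0.0025] dyaw 0.0038 q6 1.11 w 0.119 t 4.65
0 dp [0.13, 0.24, 0.25] rz -0.004
[ 2.32801407 17.48877466 -0.88417204] [ 2.59440862 -0.4455129  -0.00768277]
```

>>> step_arm([
  {"dp": [0, 0, 0], "rot": [0, 0, 0], "gripper": 0.2},
  {"dp": [0, 0, 0], "rot": [0, 0, 0], "gripper": 0.2},
  {"dp": [0, 0, -3], "rot": [0, 0, 0], "gripper": 0.2},
  {"dp": [0, 0, -3], "rot": [0, 0, 0], "gripper": 0.2},
  {"dp": [0, 0, 0], "rot": [0, 0, 0], "gripper": 0.2},
])

```text
clock: 5.28
position: [0.5678, 0.169, 0.2802]
tool_rot: [0.899, -0.438, 0.002, -0.002]
force: [0.3, 1.2, 0.6]
width: 0.6
```

```bash
python3 plan.py .646 .162 .115 -0.921 2; python3 - <<'E'
from h import *
s=telemetry.read_state();print(s["force"],s["moment"])
t=vision.camera("top");s=vision.camera("side")
H=np.zeros((540,800,3),np.uint8);H[:360,:420]=cv2.resize(t[165:255,180:285],None,fx=4,fy=4,interpolation=cv2.INTER_CUBIC)
b=cv2.resize(s[140:222,235:300],None,fx=5,fy=5,interpolation=cv2.INTER_CUBIC);H[:410,430:755]=b
cv2.imwrite("pics/c5.png",H[:410,:760])
E
```

```text
grasp now [0.5687 0.1692 0.1252] yaw -0.9075 tilt [0.0058 0.0009] d [ 0.0782 -0.007  -0.0102] dyaw -0.0135 q6 1.111 w 0.6 t 5.275
0 dp [2.68, -2.86, 0.51] rz 0.007
1 dp [2.67, -2.88, 0.51] rz 0.007
[0.26358657 1.20540901 0.61860472] [0.01943875 0.03823419 0.01592163]
```

View pics/c5.png

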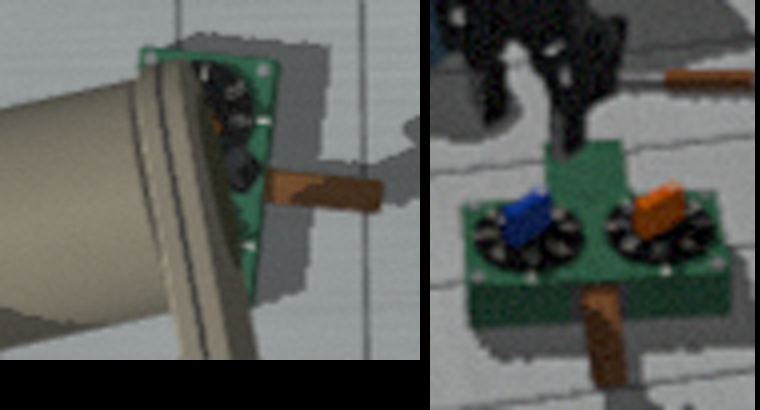

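Picture: in the side crop the blue bar has turned and now runs parallel to the orange one, and the fingers are clear above. I move on to orange.

>>> step_arm([
  {"dp": [2.6, -3.0, 0], "rot": [0, 0, 0.007], "gripper": 0.2},
  {"dp": [2.6, -3.0, 0], "rot": [0, 0, 0.007], "gripper": 0.2},
  {"dp": [0, 0, 3], "rot": [0, 0, 0], "gripper": 0.2},
  {"dp": [0, 0, 2], "rot": [0, 0, 0], "gripper": 0.2},
  {"dp": [0, 0, 1.4], "rot": [0, 0, 0], "gripper": 0.2},
])

```text
clock: 6.0
position: [0.6444, 0.1647, 0.2097]
tool_rot: [0.896, -0.444, -0.002, 0.001]
force: [-0.5, -0.1, 0.3]
width: 0.6
```

>>> step_arm([
  {"dp": [0, 0, 0], "rot": [0, 0, 0], "gripper": -0.3},
  {"dp": [0, 0, 0], "rot": [0, 0, 0], "gripper": -0.5},
  {"dp": [0, 0, 0], "rot": [0, 0, 0], "gripper": -1},
  {"dp": [0, 0, 0], "rot": [0, 0, 0], "gripper": -1},
  {"dp": [0, 0, 0], "rot": [0, 0, 0], "gripper": -1},
])

```text
clock: 6.62
position: [0.6466, 0.1643, 0.2138]
tool_rot: [0.896, -0.445, 0.002, -0.0]
force: [5.2, -2.4, -1.9]
width: 0.126
```

```bash
python3 plan.py .645 .162 .061 -1.687 6; python3 - <<'E'
from h import *
s=telemetry.read_state();print(s["force"],s["moment"])
E
```

```text
grasp now [0.6471 0.1642 0.0588] yaw -0.9213 tilt [ 0.0034 -0.0006] d [-0.0016 -0.0023  0.0022] dyaw -0.7657 q6 1.094 w 0.126 t 6.625
0 dp [0.01, 0.04, -0.04] rz 0.128
1 dp [0.02, 0.04, -0.04] rz 0.128
2 dp [0.03, 0.04, -0.04] rz 0.128
3 dp [0.03, 0.04, -0.04] rz 0.128
4 dp [0.03, 0.03, -0.04] rz 0.128
5 dp [0.04, 0.03, -0.04] rz 0.128
[ 5.21971626 -2.37623589 -1.90001654] [-0.43537283 -0.69271912  0.03252581]
```

>>> step_arm([
  {"dp": [0, 0, 0], "rot": [0, 0, 0.128], "gripper": -1},
  {"dp": [0, 0, 0], "rot": [0, 0, 0.128], "gripper": -1},
  {"dp": [0, 0, 0], "rot": [0, 0, 0.128], "gripper": -1},
  {"dp": [0, 0, 0], "rot": [0, 0, 0.128], "gripper": -1},
  {"dp": [0, 0, 0], "rot": [0, 0, 0.128], "gripper": -1},
])

```text
clock: 7.25
position: [0.6472, 0.1627, 0.2138]
tool_rot: [0.709, -0.705, 0.003, -0.0]
force: [8.1, -12.5, -2.9]
width: 0.128
```

>>> step_arm([
  {"dp": [0, 0, 0], "rot": [0, 0, 0.126], "gripper": -1},
  {"dp": [0, 0, 0], "rot": [0, 0, 0], "gripper": -1},
  {"dp": [0, 0, 0], "rot": [0, 0, 0], "gripper": -1},
])

```text
clock: 7.62
position: [0.6472, 0.1623, 0.2138]
tool_rot: [-0.664, 0.747, -0.003, 0.0]
force: [7.8, -12.9, -4.2]
width: 0.118
```

```bash
python3 plan.py .645 .162 .061 -1.687 1; python3 - <<'E'
from h import *
s=telemetry.read_state();print(s["force"],s["moment"])
E
```

```text
grasp now [0.6478 0.1618 0.0588] yaw -1.6885 tilt [ 0.0044 -0.0037] d [-0.0022 -0.0003  0.0022] dyaw 0.0015 q6 1.86 w 0.118 t 7.625
0 dp [0.06, 0.21, -0.22] rz -0.001
[  7.78103325 -12.87578383  -4.24757612] [-1.89702314 -1.19894404 -0.00607953]
```

>>> step_arm([
  {"dp": [0, 0, 0], "rot": [0, 0, 0], "gripper": 0.2},
  {"dp": [0, 0, 0], "rot": [0, 0, 0], "gripper": 0.2},
  {"dp": [0, 0, -3], "rot": [0, 0, 0], "gripper": 0.2},
  {"dp": [0, 0, -3], "rot": [0, 0, 0], "gripper": 0.2},
  {"dp": [0, 0, 0], "rot": [0, 0, 0], "gripper": 0.2},
])

```text
clock: 8.25
position: [0.6469, 0.1657, 0.2768]
tool_rot: [-0.665, 0.747, -0.002, 0.003]
force: [0.5, 0.1, -0.1]
width: 0.6
```

```bash
python3 plan.py .596 .0 .12 -0.117 10
```

```text
grasp now [0.6479 0.1659 0.1218] yaw -1.6863 tilt [0.0063 0.0014] d [-0.0509 -0.1657 -0.0018] dyaw 1.5693 q6 1.86 w 0.6 t 8.25
0 dp [1.7, 0.31, 0.02] rz -0.157
1 dp [1.63, 0.58, 0.02] rz -0.157
2 dp [1.52, 0.83, 0.02] rz -0.157
3 dp [1.38, 1.05, 0.02] rz -0.157
4 dp [1.19, 1.26, 0.02] rz -0.157
5 dp [0.98, 1.43, 0.02] rz -0.157
6 dp [0.75, 1.56, 0.02] rz -0.157
7 dp [0.5, 1.66, 0.02] rz -0.157
8 dp [0.23, 1.72, 0.02] rz -0.157
9 dp [-0.04, 1.73, 0.02] rz -0.157
```

>>> step_arm([
  {"dp": [1.7, 0.3, 0], "rot": [0, 0, -0.157], "gripper": 0.2},
  {"dp": [1.6, 0.6, 0], "rot": [0, 0, -0.157], "gripper": 0.2},
  {"dp": [1.5, 0.8, 0], "rot": [0, 0, -0.157], "gripper": 0.2},
  {"dp": [1.4, 1.1, 0], "rot": [0, 0, -0.157], "gripper": 0.2},
  {"dp": [1.2, 1.3, 0], "rot": [0, 0, -0.157], "gripper": 0.2},
])

```text
clock: 8.88
position: [0.6189, 0.0819, 0.2716]
tool_rot: [0.901, -0.433, -0.001, 0.0]
force: [-0.4, 0.1, 0.6]
width: 0.603
```

>>> step_arm([
  {"dp": [1.0, 1.4, 0], "rot": [0, 0, -0.157], "gripper": 0.2},
  {"dp": [0.8, 1.6, 0], "rot": [0, 0, -0.157], "gripper": 0.2},
  {"dp": [0.5, 1.7, 0], "rot": [0, 0, -0.157], "gripper": 0.2},
  {"dp": [0.2, 1.7, 0], "rot": [0, 0, -0.157], "gripper": 0.2},
  {"dp": [0, 1.7, 0], "rot": [0, 0, -0.157], "gripper": 0.2},
])

```text
clock: 9.5
position: [0.594, -0.0014, 0.2716]
tool_rot: [0.998, -0.056, -0.001, -0.0]
force: [0.1, -0.2, 0.5]
width: 0.6
```

```bash
python3 plan.py .596 .0765 .10 -0.117 2; python3 - <<'E'
from fit import *
t=vision.camera("top");cv2.imwrite("pics/c6.png",cv2.resize(t[165:255,180:285],None,fx=6,fy=6,interpolation=cv2.INTER_CUBIC))
for nm,lo,hi in(("blue",(110,150,60),(130,255,255)),("orange",(5,190,100),(20,255,255))):
    b=blobs(t,lo,hi,(195,165,260,255),1)[0]; c=[onz("top",p,.062) for p in b[4]]
    e=max((c[1]-c[0],c[2]-c[1]),key=lambda v:np.hypot(*v[:2])); a=np.arctan2(e[1],e[0])-q[2]
    print(nm,b[1],"dial mod pi",a%np.pi)
E
```

```text
grasp now [ 0.5938 -0.0013  0.1166] yaw -0.1114 tilt [-0.0013  0.0003] d [ 0.002   0.0779 -0.0166] dyaw -0.0056 q6 0.023 w 0.6 t 9.5
0 dp [-0.34, -3.88, 0.83] rz 0.003
1 dp [-0.35, -3.88, 0.83] rz 0.003
blue [225.61 225.07] dial mod pi 2.3471008334532266
orange [228.31 193.05] dial mod pi 1.6766587290622088
```

View pics/c6.png

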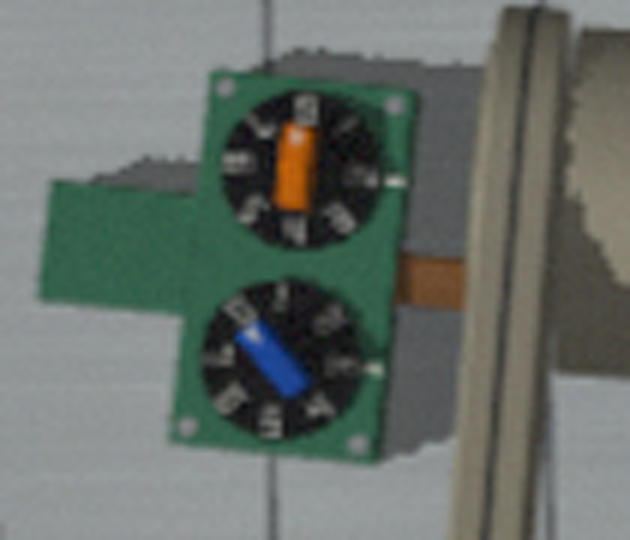

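Picture: blue shows 3 at its mark (bar about 45° diagonal) and orange shows 2 (bar at 83° in the image plus the keeper's 6° tilt, about 89°). The numeric orange angle of 1.68 came from a blob a few pixels wide. The close crop and the tool yaw (1.57) are more reliable. Now the handle.

>>> step_arm([
  {"dp": [-0.3, -3.9, 1.2], "rot": [0, 0, 0.006], "gripper": 0.2},
  {"dp": [-0.4, -3.9, 1.2], "rot": [0, 0, 0], "gripper": 0.2},
  {"dp": [0, 0, 2.5], "rot": [0, 0, 0], "gripper": 0.2},
  {"dp": [0, 0, 2.1], "rot": [0, 0, 0], "gripper": 0.2},
  {"dp": [0, 0, 1.5], "rot": [0, 0, 0], "gripper": 0.2},
])

```text
clock: 10.18
position: [0.5964, 0.077, 0.1857]
tool_rot: [0.998, -0.062, -0.001, 0.0]
force: [0.4, -0.4, 0.1]
width: 0.601
```

>>> step_arm([
  {"dp": [0, 0, 0], "rot": [0, 0, 0], "gripper": 0.2},
  {"dp": [0, 0, 0], "rot": [0, 0, 0], "gripper": 0.2},
])

```text
clock: 10.42
position: [0.5975, 0.0767, 0.1884]
tool_rot: [0.998, -0.062, 0.0, -0.0]
force: [0.4, -0.5, 0.5]
width: 0.602
```

```bash
python3 plan.py .596 .0765 .031 -0.117 1; python3 - <<'E'
from h import *
print(telemetry.read_state()["force"])
t=vision.camera("top");s=vision.camera("side")
H=np.zeros((410,780,3),np.uint8);H[:360,:420]=cv2.resize(t[165:255,180:285],None,fx=4,fy=4,interpolation=cv2.INTER_CUBIC)
H[:410,430:755]=cv2.resize(s[150:232,235:300],None,fx=5,fy=5,interpolation=cv2.INTER_CUBIC)
cv2.imwrite("pics/c7.png",H)
E
```

```text
grasp now [0.5977 0.0768 0.0334] yaw -0.1239 tilt [0.001  0.0001] d [-0.0015 -0.0002 -0.0024] dyaw 0.0069 q6 0.167 w 0.602 t 10.425
0 dp [-0.15, 0.04, 0.24] rz -0.007
[ 0.44092289 -0.46025891  0.45659531]
```

View pics/c7.png

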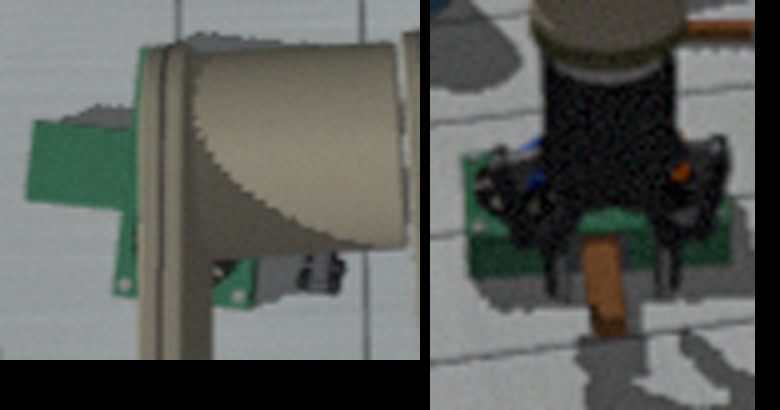

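Picture: the fingers straddle the handle but sit about 3–4 mm too far to +x (gaps of 16 px left and 33 px right). I shift and close.

>>> step_arm([
  {"dp": [-0.32, 0, 0.15], "rot": [0, 0, -0.007], "gripper": 0.2},
  {"dp": [0, 0, 0], "rot": [0, 0, 0], "gripper": 0},
  {"dp": [0, 0, 0], "rot": [0, 0, 0], "gripper": -1},
  {"dp": [0, 0, 0], "rot": [0, 0, 0], "gripper": -1},
  {"dp": [0, 0, 0], "rot": [0, 0, 0], "gripper": -1},
])

```text
clock: 11.15
position: [0.594, 0.0775, 0.1865]
tool_rot: [0.998, -0.058, 0.0, 0.0]
force: [-1.0, -0.4, 2.0]
width: 0.239
```

```bash
python3 plan.py .5765 -.0823 .034 -0.117 8; python3 - <<'E'
from h import *
s=telemetry.read_state();print(s["force"],s["moment"])
E
```

```text
grasp now [0.594  0.0775 0.0315] yaw -0.116 tilt [ 0.0002 -0.    ] d [-0.0175 -0.1598  0.0025] dyaw -0.001 q6 0.16 w 0.239 t 11.15
0 dp [0.01, 2.01, -0.03] rz 0.0
1 dp [0.01, 2.01, -0.03] rz 0.0
2 dp [0.01, 2.01, -0.03] rz 0.0
3 dp [0.01, 2.01, -0.03] rz 0.0
4 dp [0.01, 2.01, -0.03] rz 0.0
5 dp [0.02, 2.01, -0.03] rz 0.0
6 dp [0.02, 2.01, -0.03] rz 0.0
7 dp [0.02, 2.01, -0.03] rz 0.0
[-1.02669285 -0.41105791  2.01685242] [0.00506082 0.19468417 0.02585302]
```

>>> step_arm([
  {"dp": [0, 1, 0], "rot": [0, 0, 0], "gripper": -1},
  {"dp": [0, 1, 0], "rot": [0, 0, 0], "gripper": -1},
  {"dp": [0, 1.5, 0], "rot": [0, 0, 0], "gripper": -1},
])

```text
clock: 11.52
position: [0.5897, 0.0419, 0.1862]
tool_rot: [0.998, -0.058, 0.0, -0.0]
force: [0.1, 1.3, 0.4]
width: 0.241
```

```bash
python3 plan.py .5765 -.0823 .0315 -0.117 6
```

```text
grasp now [0.5898 0.0419 0.0312] yaw -0.1159 tilt [0.0001 0.0001] d [-0.0132 -0.1242  0.0003] dyaw -0.0011 q6 0.1 w 0.241 t 11.525
0 dp [0.02, 2.08, -0.0] rz 0.0
1 dp [0.02, 2.08, -0.0] rz 0.0
2 dp [0.02, 2.08, -0.0] rz 0.0
3 dp [0.02, 2.08, -0.0] rz 0.0
4 dp [0.02, 2.08, -0.0] rz 0.0
5 dp [0.02, 2.08, -0.0] rz 0.0
```

>>> step_arm([
  {"dp": [0, 2, 0], "rot": [0, 0, 0], "gripper": -1},
  {"dp": [0, 2, 0], "rot": [0, 0, 0], "gripper": -1},
  {"dp": [0, 2, 0], "rot": [0, 0, 0], "gripper": -1},
])

```text
clock: 11.9
position: [0.5825, -0.0187, 0.186]
tool_rot: [0.998, -0.058, -0.0, 0.0]
force: [0.2, 1.2, 0.5]
width: 0.238
```

>>> step_arm([
  {"dp": [0, 2.2, 0], "rot": [0, 0, 0], "gripper": -1},
  {"dp": [0, 2.2, 0], "rot": [0, 0, 0], "gripper": -1},
  {"dp": [0, 2.2, 0], "rot": [0, 0, 0], "gripper": -1},
  {"dp": [0, 0, 0], "rot": [0, 0, 0], "gripper": -1},
  {"dp": [0, 0, 0], "rot": [0, 0, 0], "gripper": -1},
])

```text
clock: 12.52
position: [0.5749, -0.0828, 0.1859]
tool_rot: [0.998, -0.058, -0.0, -0.0]
force: [0.0, 0.3, -2.0]
width: 0.241
```

```bash
python3 plan.py .5765 -.0823 .0215 -0.117 6; python3 - <<'E'
from h import *
s=telemetry.read_state();print(s["force"],s["moment"])
t=vision.camera("top");s=vision.camera("side")
H=np.zeros((500,800,3),np.uint8);H[:400,:390]=cv2.resize(t[165:265,240:337],(390,400),interpolation=cv2.INTER_CUBIC)
H[:500,400:800]=cv2.resize(s[160:260,230:310],None,fx=5,fy=5,interpolation=cv2.INTER_CUBIC)
cv2.imwrite("pics/c8.png",H)
E
```

```text
grasp now [ 0.5748 -0.0828  0.0309] yaw -0.1168 tilt [-0.0007  0.0002] d [ 0.0016  0.0005 -0.0094] dyaw -0.0002 q6 -0.115 w 0.241 t 12.525
0 dp [0.02, -0.01, 0.16] rz 0.0
1 dp [0.02, -0.01, 0.16] rz 0.0
2 dp [0.02, -0.01, 0.16] rz 0.0
3 dp [0.02, -0.01, 0.16] rz 0.0
4 dp [0.02, -0.01, 0.16] rz 0.0
5 dp [0.02, -0.01, 0.16] rz 0.0
[ 0.04789276  0.32326687 -2.01336457] [-0.07845589  0.00525311  0.03029318]
```

View pics/c8.png

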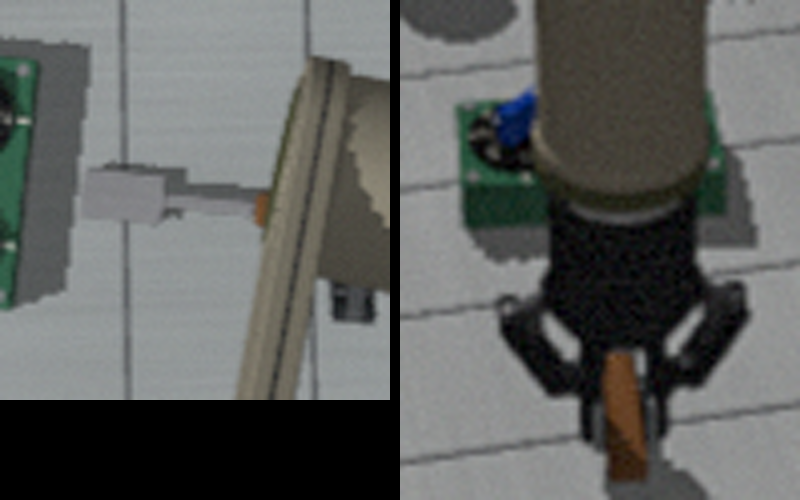

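Picture: the blade is fully out (tip at crop (83,195), keeper front at about 35) and the handle is held. I lower it.

>>> step_arm([
  {"dp": [0, 0, 0.4], "rot": [0, 0, 0], "gripper": -1},
  {"dp": [0, 0, 0.4], "rot": [0, 0, 0], "gripper": -1},
  {"dp": [0, 0, 0.15], "rot": [0, 0, 0], "gripper": -1},
  {"dp": [0, 0, 0], "rot": [0, 0, 0], "gripper": -1},
])

```text
clock: 13.12
position: [0.5752, -0.0822, 0.1766]
tool_rot: [0.998, -0.058, -0.0, -0.0]
force: [-1.1, 0.9, -0.1]
width: 0.238
```

>>> step_arm([
  {"dp": [0, 0, 0.1], "rot": [0, 0, 0], "gripper": -1},
  {"dp": [0, 0, 0], "rot": [0, 0, 0], "gripper": -1},
])

```text
clock: 13.38
position: [0.5753, -0.0822, 0.1766]
tool_rot: [0.998, -0.058, -0.0, -0.0]
force: [-5.1, 1.6, 9.2]
width: 0.233
```

>>> step_arm([
  {"dp": [0, 0, 0], "rot": [0, 0, 0], "gripper": -0.2},
  {"dp": [0, 0, 0], "rot": [0, 0, 0], "gripper": 0},
  {"dp": [0, 0, -2], "rot": [0, 0, 0], "gripper": 0},
  {"dp": [0, 0, -3], "rot": [0, 0, 0], "gripper": 0},
  {"dp": [0, 0, -3], "rot": [0, 0, 0], "gripper": 0},
])

```text
clock: 14.0
position: [0.5754, -0.0825, 0.2579]
tool_rot: [0.998, -0.058, 0.0, 0.0]
force: [0.2, -0.1, 0.3]
width: 0.501
```

>>> step_arm([
  {"dp": [0, 5, 0], "rot": [0, 0, 0], "gripper": 0},
  {"dp": [0, 5, -2], "rot": [0, 0, 0], "gripper": 0},
  {"dp": [0, 4, -2], "rot": [0, 0, 0], "gripper": 0},
  {"dp": [0, 0, 0], "rot": [0, 0, 0], "gripper": 0},
])

```text
clock: 14.5
position: [0.5594, -0.2247, 0.2997]
tool_rot: [0.998, -0.06, 0.003, 0.001]
force: [-0.2, -0.1, 1.2]
width: 0.501
```

```bash
python3 - <<'E'
from h import *
s=telemetry.read_state();print(s["position"],s["force"],s["clock"])
t=vision.camera("top");s=vision.camera("side");cv2.imwrite("pics/top9.png",t);cv2.imwrite("pics/side9.png",s)
H=np.zeros((500,800,3),np.uint8);H[:400,:500]=cv2.resize(t[175:255,250:350],None,fx=5,fy=5,interpolation=cv2.INTER_CUBIC)
H[:500,500:800]=cv2.resize(s[170:270,240:300],None,fx=5,fy=5,interpolation=cv2.INTER_CUBIC)
cv2.imwrite("pics/c9.png",H)
E
```

```text
[ 0.55941716 -0.22468642  0.29974344] [-0.15187048 -0.081974    1.22631952] 14.5
```

View pics/c9.png

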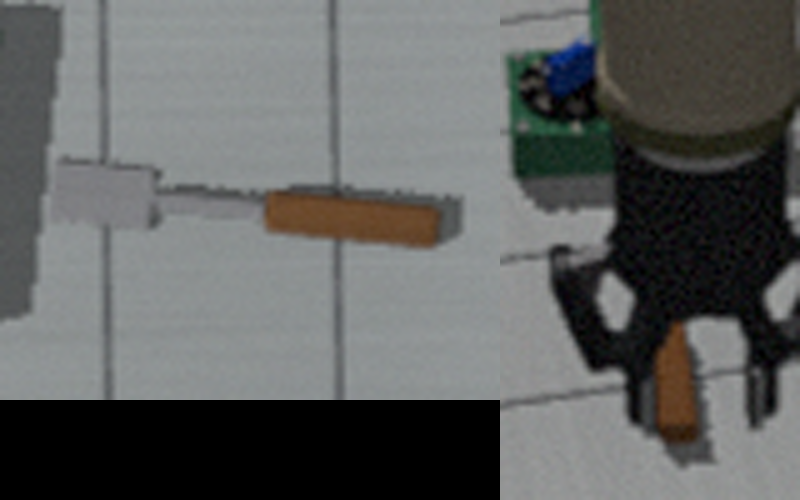

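Picture: the spreader lies flat, released, with the neck at about crop (210,203), the handle at (352,218) and the blade at (105,193). I fit its pose.

```bash
cat > spr.py <<'E'
from fit import W
from h import *
from scipy.optimize import least_squares
f=lambda u,v:(250+(u+.5)/5-.5,175+(v+.5)/5-.5)
d=[((.082,.016,.005),(50,222)),((.082,-.016,.005),(62,158)),((.028,-.016,.005),(158,168)),((.028,.016,.005),(152,228)),((-.03,-.011,.016),(265,193)),((-.03,.011,.016),(266,230)),((-.12,-.011,.016),(442,207)),((-.12,.011,.016),(436,246))]
M=np.array([a for a,_ in d]);P=np.array([f(*b) for _,b in d])
r=least_squares(lambda q:(proj("top",W(q,M))-P).ravel(),[.57,.0,1.45],loss="soft_l1");q=r.x
print("spreader",q,(proj("top",W(q,M))-P).round(1).tolist())
print("side pred handle end",proj("side",W(q,np.array([[-.12,-.011,.016],[-.12,.011,.016]]))),"seen ~",(240+(697-500)/5,170+425/5),(240+(662-500)/5,170+430/5))
E
python3 spr.py
```

```text
spreader [0.58664889 0.00547881 1.45490697] [[-0.4, -0.4], [-1.5, 0.1], [-0.0, 0.2], [-0.1, 0.4], [0.8, -0.9], [-0.2, 0.2], [0.3, -0.2], [0.7, 0.5]]
side pred handle end [[279.77412655 253.96021763]
 [271.44447111 254.51762083]] seen ~ (279.4, 255.0) (272.4, 256.0)
```

```bash
python3 plan.py .5862 .0025 .09 -0.116 5
```

```text
grasp now [ 0.5593 -0.2217  0.1418] yaw -0.1171 tilt [ 0.0013 -0.0002] d [ 0.0271  0.2242 -0.0518] dyaw 0.0011 q6 -0.346 w 0.498 t 14.6
0 dp [0.01, -4.52, 1.04] rz -0.0
1 dp [0.02, -4.52, 1.04] rz -0.0
2 dp [0.02, -4.52, 1.04] rz -0.0
3 dp [0.02, -4.52, 1.04] rz -0.0
4 dp [0.02, -4.52, 1.04] rz -0.0
```

>>> step_arm([
  {"dp": [0, -4.5, 1], "rot": [0, 0, 0], "gripper": 0},
  {"dp": [0, -4.5, 1], "rot": [0, 0, 0], "gripper": 0},
  {"dp": [0, -4.5, 1], "rot": [0, 0, 0], "gripper": 0},
  {"dp": [0.1, -4.5, 1], "rot": [0, 0, 0], "gripper": 0},
  {"dp": [0, -4.5, 1], "rot": [0, 0, 0], "gripper": 0},
])

```text
clock: 15.22
position: [0.5855, 0.0049, 0.2449]
tool_rot: [0.998, -0.057, -0.001, -0.0]
force: [0.5, -0.4, -0.3]
width: 0.499
```

>>> step_arm([
  {"dp": [0, 0, 2.5], "rot": [0, 0, 0], "gripper": 0},
  {"dp": [0, 0, 2.5], "rot": [0, 0, 0], "gripper": 0},
  {"dp": [0, 0, 0], "rot": [0, 0, 0], "gripper": 0},
])

```text
clock: 15.6
position: [0.584, 0.0036, 0.1928]
tool_rot: [0.998, -0.057, -0.003, -0.0]
force: [0.7, 0.7, -0.9]
width: 0.5
```

```bash
python3 plan.py .5862 .0025 .021 -0.116 1; python3 - <<'E'
from h import *
s=vision.camera("side");t=vision.camera("top")
H=np.zeros((500,800,3),np.uint8);H[:400,:395]=cv2.resize(t[175:255,250:329],None,fx=5,fy=5)
H[:500,400:800]=cv2.resize(s[170:270,230:310],None,fx=5,fy=5,interpolation=cv2.INTER_CUBIC)
cv2.imwrite("pics/c10.png",H)
E
```

```text
grasp now [0.5831 0.0037 0.0378] yaw -0.114 tilt [-0.0062  0.0007] d [ 0.0022 -0.0011 -0.0168] dyaw -0.002 q6 0.032 w 0.5 t 15.6
0 dp [0.23, 0.08, 1.68] rz 0.002
```

View pics/c10.png

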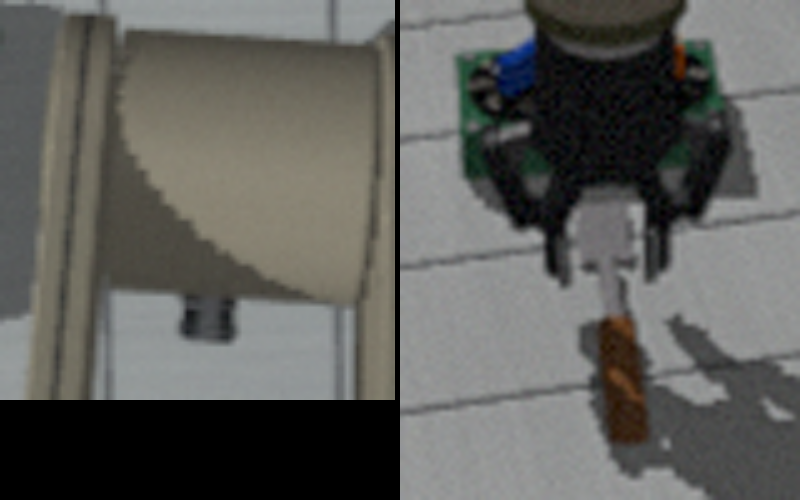

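Picture: the fingers straddle the neck, centred (tip midpoint at 607, neck at 610). I descend and grip.

>>> step_arm([
  {"dp": [0.2, 0.1, 0.8], "rot": [0, 0, 0], "gripper": 0},
  {"dp": [0, 0, 0.85], "rot": [0, 0, 0], "gripper": 0},
  {"dp": [0, 0, 0], "rot": [0, 0, 0], "gripper": 0},
])

```text
clock: 16.08
position: [0.5875, 0.0005, 0.1783]
tool_rot: [0.998, -0.058, -0.001, -0.0]
force: [0.2, -0.4, 0.3]
width: 0.5
```

>>> step_arm([
  {"dp": [0, 0, 0], "rot": [0, 0, 0], "gripper": -0.5},
  {"dp": [0, 0, 0], "rot": [0, 0, 0], "gripper": -1},
  {"dp": [0, 0, 0], "rot": [0, 0, 0], "gripper": -1},
  {"dp": [0, 0, 0], "rot": [0, 0, 0], "gripper": -1},
])

```text
clock: 16.58
position: [0.5882, 0.0006, 0.1796]
tool_rot: [0.998, -0.058, 0.0, 0.0]
force: [-1.2, -1.2, 3.2]
width: 0.087
```

```bash
python3 plan.py .5862 .0025 .021 -0.116 1;python3 - <<'E'
from h import *
s=telemetry.read_state();print(s["force"],s["moment"])
E
```

```text
grasp now [0.5883 0.0006 0.0246] yaw -0.116 tilt [ 0.0007 -0.0001] d [-0.002   0.0019 -0.0036] dyaw 0.0 q6 0.03 w 0.087 t 16.575
0 dp [-0.22, -0.17, 0.36] rz -0.0
[-1.1950937  -1.20530387  3.17062807] [-0.00840744  0.10444012 -0.0252653 ]
```

>>> step_arm([
  {"dp": [0, 0, 0], "rot": [0, 0, 0], "gripper": -0.4},
  {"dp": [0, 0, 0.2], "rot": [0, 0, 0], "gripper": -0.4},
  {"dp": [0, -0.2, 0.2], "rot": [0, 0, 0], "gripper": -0.4},
  {"dp": [0, 0, 0], "rot": [0, 0, 0], "gripper": -0.4},
])

```text
clock: 17.08
position: [0.588, 0.0028, 0.1747]
tool_rot: [0.998, -0.058, -0.0, -0.0]
force: [-0.1, 0.9, 0.7]
width: 0.298
```

>>> step_arm([
  {"dp": [0, 0, 0], "rot": [0, 0, 0], "gripper": -1},
  {"dp": [0, 0, 0], "rot": [0, 0, 0], "gripper": -1},
  {"dp": [0, 0, 0], "rot": [0, 0, 0], "gripper": -1},
  {"dp": [0, 0, -1], "rot": [0, 0, 0], "gripper": -1},
])

```text
clock: 17.58
position: [0.5875, 0.0027, 0.1844]
tool_rot: [0.998, -0.058, -0.001, -0.0]
force: [-0.7, 0.1, -0.8]
width: 0.092
```

>>> step_arm([
  {"dp": [0, 0, -2], "rot": [0, 0, 0], "gripper": -1},
  {"dp": [0, 0, -3], "rot": [0, 0, 0], "gripper": -1},
  {"dp": [0, 0, -3], "rot": [0, 0, 0], "gripper": -1},
  {"dp": [0, 0, 0], "rot": [0, 0, 0], "gripper": -1},
])

```text
clock: 18.08
position: [0.5899, 0.0025, 0.27]
tool_rot: [0.998, -0.058, 0.004, 0.0]
force: [1.0, -0.2, -1.2]
width: 0.095
```

```bash
python3 plan.py .5632 -.2941 .106 -1.633 10;python3 - <<'E'
from h import *
s=telemetry.read_state();print(s["force"],s["moment"])
E
```

```text
grasp now [0.5911 0.0024 0.115 ] yaw -0.116 tilt [ 0.0077 -0.0006] d [-0.0267 -0.2966 -0.009 ] dyaw -1.517 q6 0.033 w 0.095 t 18.075
0 dp [0.08, 2.98, 0.09] rz 0.152
1 dp [0.53, 2.93, 0.09] rz 0.152
2 dp [0.96, 2.82, 0.09] rz 0.152
3 dp [1.38, 2.64, 0.09] rz 0.152
4 dp [1.76, 2.4, 0.09] rz 0.152
5 dp [2.1, 2.11, 0.09] rz 0.152
6 dp [2.4, 1.76, 0.09] rz 0.152
7 dp [2.64, 1.38, 0.09] rz 0.152
8 dp [2.82, 0.97, 0.09] rz 0.152
9 dp [2.93, 0.53, 0.09] rz 0.152
[ 1.00690203 -0.16422826 -1.15484898] [-0.01176673 -0.0081921  -0.01277027]
```

>>> step_arm([
  {"dp": [0.1, 3.0, 0], "rot": [0, 0, 0.152], "gripper": -1},
  {"dp": [0.5, 2.9, 0], "rot": [0, 0, 0.152], "gripper": -1},
  {"dp": [1.0, 2.8, 0], "rot": [0, 0, 0.152], "gripper": -1},
  {"dp": [1.4, 2.6, 0], "rot": [0, 0, 0.152], "gripper": -1},
  {"dp": [1.8, 2.4, 0], "rot": [0, 0, 0.152], "gripper": -1},
])

```text
clock: 18.7
position: [0.5753, -0.1463, 0.2644]
tool_rot: [0.905, -0.426, -0.001, 0.0]
force: [-0.1, -0.1, -1.2]
width: 0.097
```

>>> step_arm([
  {"dp": [2.1, 2.1, 0], "rot": [0, 0, 0.152], "gripper": -1},
  {"dp": [2.4, 1.8, 0], "rot": [0, 0, 0.152], "gripper": -1},
  {"dp": [2.6, 1.4, 0], "rot": [0, 0, 0.152], "gripper": -1},
  {"dp": [2.8, 1.0, 0], "rot": [0, 0, 0.152], "gripper": -1},
  {"dp": [2.9, 0.5, 0], "rot": [0, 0, 0.15], "gripper": -1},
])

```text
clock: 19.32
position: [0.561, -0.294, 0.2643]
tool_rot: [-0.683, 0.731, 0.001, -0.0]
force: [0.2, 0.0, -1.1]
width: 0.095
```

>>> step_arm([
  {"dp": [0, 0, 0], "rot": [0, 0, 0], "gripper": -1},
  {"dp": [0, 0, 0], "rot": [0, 0, 0], "gripper": -1},
])

```text
clock: 19.58
position: [0.5613, -0.2928, 0.2644]
tool_rot: [-0.685, 0.729, 0.001, 0.0]
force: [0.2, 0.2, -1.5]
width: 0.094
```

```bash
python3 plan.py .562 -.2935 .055 -1.633 3
```

```text
grasp now [ 0.5611 -0.2926  0.1094] yaw -1.6325 tilt [-0.001   0.0011] d [ 0.0007 -0.0007 -0.0544] dyaw -0.0005 q6 1.071 w 0.094 t 19.575
0 dp [0.02, -0.03, 1.81] rz 0.0
1 dp [0.02, -0.03, 1.81] rz 0.0
2 dp [0.02, -0.03, 1.81] rz 0.0
```

>>> step_arm([
  {"dp": [0.05, -0.05, 2], "rot": [0, 0, 0], "gripper": -1},
  {"dp": [0, 0, 1.8], "rot": [0, 0, 0], "gripper": -1},
  {"dp": [0, 0, 1.2], "rot": [0, 0, 0], "gripper": -1},
  {"dp": [0, 0, 0], "rot": [0, 0, 0], "gripper": -1},
  {"dp": [0, 0, 0], "rot": [0, 0, 0], "gripper": -1},
])

```text
clock: 20.2
position: [0.5622, -0.2939, 0.2155]
tool_rot: [-0.684, 0.729, -0.0, 0.0]
force: [-0.4, -0.3, -1.5]
width: 0.094
```

```bash
python3 plan.py .562 -.2935 .027 -1.633 1; python3 - <<'E'
from h import *
s=vision.camera("side");t=vision.camera("top");cv2.imwrite("pics/t11.png",t);cv2.imwrite("pics/s11.png",s)
H=np.zeros((560,800,3),np.uint8);H[:560,:280]=cv2.resize(t[155:295,390:460],None,fx=4,fy=4,interpolation=cv2.INTER_CUBIC)
H[:500,290:790]=cv2.resize(s[250:350,215:315],None,fx=5,fy=5,interpolation=cv2.INTER_CUBIC)
cv2.imwrite("pics/c11.png",H)
E
```

```text
grasp now [ 0.5623 -0.2939  0.0605] yaw -1.6338 tilt [ 0.0004 -0.0003] d [-0.0002  0.0004 -0.0335] dyaw 0.0008 q6 1.071 w 0.094 t 20.2
0 dp [-0.03, 0.03, 3.35] rz -0.001
```

View pics/c11.png

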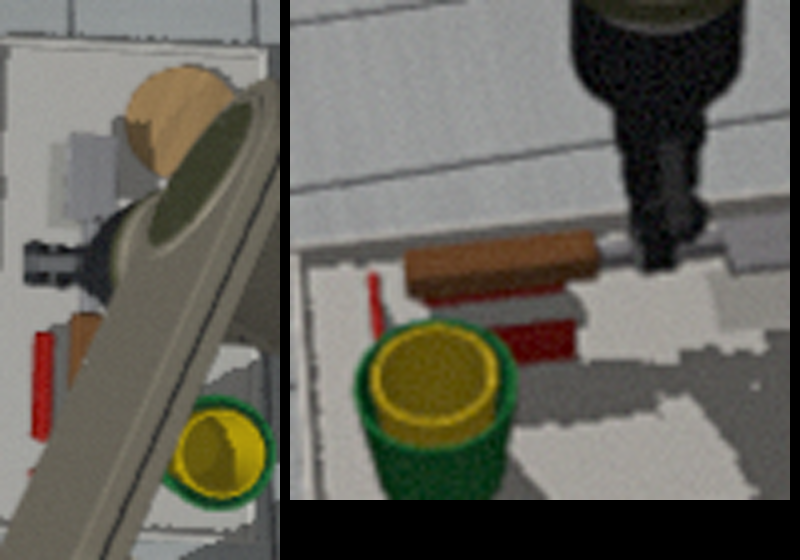

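Picture: the spreader is level in the gripper above the holder. In the top crop the blade is at (92,175) over the patch, the handle's left edge at (72,340) and the left cheek at (43,385). In the side crop the handle is at (500,262). I compare with the predicted pose numerically.

```bash
python3 - <<'E'
from tray import *
g4=lambda u,v:(390+(u+.5)/4-.5,155+(v+.5)/4-.5); s5=lambda u,v:(215+(u-290+.5)/5-.5,250+(v+.5)/5-.5)
b=.0405; n=np.array([.5623+.0033,-.2939-.0002,-.0631])
m=np.array([(.082,.016,b+.005),(.082,-.016,b+.005),(.028,.016,b+.005),(-.03,.011,b+.016)])
o=np.array([g4(69,135),g4(116,133),g4(66,221),g4(72,316)])
print("top pred-obs px",(proj("top",W(n,m))-o).round(2).tolist())
for z in (b+.005,): print("blade y-offset m", [onz("top",p,z)-w for p,w in zip(o[:3],W(n,m[:3]))])
ms=np.array([(-.12,.011,b+.016),(-.03,.011,b+.016),(-.12,-.011,b)])
os=np.array([s5(405,250),s5(588,232),s5(408,297)])
print("side pred-obs",(proj("side",W(n,ms))-os).round(2).tolist())
print("holder",h,"rel neck now",(np.array([[np.cos(h[2]),np.sin(h[2])],[-np.sin(h[2]),np.cos(h[2])]])@(n[:2]-h[:2])))
E
```

```text
top pred-obs px [[-0.71, 0.11], [0.29, 1.2], [-0.67, 0.07], [0.29, -0.41]]
blade y-offset m [array([ 2.45471675e-04, -1.77964263e-03,  9.71445147e-17]), array([3.02995468e-03, 6.41148721e-04, 9.71445147e-17]), array([ 1.39326067e-04, -1.68170548e-03,  9.71445147e-17])]
side pred-obs [[-1.58, -1.8], [0.68, -2.57], [-1.01, 0.82]]
holder [ 0.56447291 -0.29444342 -0.06215192] rel neck now [0.00110358 0.00041276]
```

Predictions and observations agree to about 1 px in the top view, and the side view shows the same bias as it does for the cheeks. The offset in the holder is about 1 mm, so I lower it.

>>> step_arm([
  {"dp": [0, 0, 1.2], "rot": [0, 0, 0], "gripper": -1},
  {"dp": [0, 0, 1], "rot": [0, 0, 0], "gripper": -1},
  {"dp": [0, 0, 0.6], "rot": [0, 0, 0], "gripper": -1},
  {"dp": [0, 0, 0.3], "rot": [0, 0, 0], "gripper": -1},
  {"dp": [0, 0, 0], "rot": [0, 0, 0], "gripper": -1},
])

```text
clock: 20.92
position: [0.5619, -0.2937, 0.1839]
tool_rot: [-0.684, 0.729, 0.0, -0.0]
force: [-0.1, 0.7, -1.8]
width: 0.094
```

>>> step_arm([
  {"dp": [0, 0, 0.15], "rot": [0, 0, 0], "gripper": -1},
  {"dp": [0, 0, 0.1], "rot": [0, 0, 0], "gripper": -1},
  {"dp": [0, 0, 0], "rot": [0, 0, 0], "gripper": -1},
])

```text
clock: 21.3
position: [0.562, -0.2938, 0.1818]
tool_rot: [-0.684, 0.729, -0.0, 0.0]
force: [0.4, 0.4, -1.4]
width: 0.092
```

```bash
python3 plan.py .562 -.2935 .027 -1.633 1; python3 -c "
from h import *
s=telemetry.read_state();print(s['force'],s['moment'])"
```

```text
grasp now [ 0.562  -0.2938  0.0268] yaw -1.634 tilt [ 0.0001 -0.    ] d [-0.      0.0003  0.0002] dyaw 0.001 q6 1.072 w 0.092 t 21.3
0 dp [-0.03, 0.0, -0.02] rz -0.001
[ 0.36804431  0.37760606 -1.42080142] [0.01999336 0.05286687 0.00184656]
```

Still hanging (-1.4 N). I lower a little more until it touches.

>>> step_arm([
  {"dp": [0, 0, 0.1], "rot": [0, 0, 0], "gripper": -1},
  {"dp": [0, 0, 0], "rot": [0, 0, 0], "gripper": -1},
])

```text
clock: 21.55
position: [0.5621, -0.2938, 0.1813]
tool_rot: [-0.684, 0.729, -0.0, 0.0]
force: [-2.1, 1.0, 4.3]
width: 0.093
```

>>> step_arm([
  {"dp": [0, 0, 0.1], "rot": [0, 0, 0], "gripper": -1},
  {"dp": [0, 0, 0], "rot": [0, 0, 0], "gripper": -1},
])

```text
clock: 21.8
position: [0.5622, -0.2939, 0.1813]
tool_rot: [-0.684, 0.729, -0.0, -0.0]
force: [-6.8, 3.5, 12.5]
width: 0.096
```

Contact comes at TCP z 0.1813, against 0.181 expected for the tray floor. I release, lift and retreat.

>>> step_arm([
  {"dp": [0, 0, -0.1], "rot": [0, 0, 0], "gripper": -1},
  {"dp": [0, 0, 0], "rot": [0, 0, 0], "gripper": -0.4},
  {"dp": [0, 0, 0], "rot": [0, 0, 0], "gripper": -0.2},
  {"dp": [0, 0, -1], "rot": [0, 0, 0], "gripper": -0.2},
  {"dp": [0, 0, -3], "rot": [0, 0, 0], "gripper": -0.2},
])

```text
clock: 22.42
position: [0.5611, -0.2933, 0.2194]
tool_rot: [-0.684, 0.729, 0.002, -0.001]
force: [-0.2, 0.2, 0.4]
width: 0.396
```

>>> step_arm([
  {"dp": [0, 0, -5], "rot": [0, 0, 0], "gripper": -0.2},
  {"dp": [-5, 0, -3], "rot": [0, 0, 0], "gripper": -0.2},
  {"dp": [-6, 0, 0], "rot": [0, 0, 0], "gripper": -0.2},
  {"dp": [-6, 0, 0], "rot": [0, 0, 0], "gripper": -0.2},
  {"dp": [-6, 0, 0], "rot": [0, 0, 0], "gripper": -0.2},
])

```text
clock: 23.05
position: [0.5765, -0.0625, 0.3018]
tool_rot: [-0.684, 0.729, -0.001, 0.001]
force: [1.2, 0.1, -0.6]
width: 0.399
```

>>> step_arm([
  {"dp": [-5, 0, 0], "rot": [0, 0, 0], "gripper": -0.2},
  {"dp": [-5, 0, 0], "rot": [0, 0, 0], "gripper": -0.2},
  {"dp": [0, 0, 0], "rot": [0, 0, 0], "gripper": -0.2},
])

```text
clock: 23.42
position: [0.5828, 0.0389, 0.3015]
tool_rot: [-0.686, 0.728, -0.0, 0.001]
force: [-0.3, 0.3, -0.1]
width: 0.401
```

```bash
python3 - <<'E'
from tray import *
t=vision.camera("top");s=vision.camera("side");cv2.imwrite("pics/t12.png",t)
H=np.zeros((560,800,3),np.uint8);H[:560,:340]=cv2.resize(t[155:295,380:465],None,fx=4,fy=4,interpolation=cv2.INTER_CUBIC)
H[:425,350:800]=cv2.resize(s[265:350,215:305],None,fx=5,fy=5,interpolation=cv2.INTER_CUBIC)
cv2.imwrite("pics/c12.png",H)
for q in blobs(t,(5,110,40),(16,255,255),(396,225,420,275),2): print("handle",q[:4])
print("pred handle top centre",proj("top",W(h,np.array([[-.075,0,.022]]))),"end/front",proj("top",W(h,np.array([[-.12,0,.022],[-.03,0,.022]]))))
st=telemetry.read_state();print(st["position"],st["force"],st["clock"])
E
```

```text
handle (np.int32(288), array([407.22, 250.61]), array([ 8.8, 33.2]), 1.9)
pred handle top centre [[408.07037349 251.48693884]] end/front [[407.51291783 269.24350235]
 [408.62813725 233.80118501]]
[0.58290292 0.03586795 0.30124232] [ 0.15862091  0.6429523  -0.21785647] 23.525
```

The picture quota is used up, so the last checks are numeric: the neck position from the blade/handle pixels, the angle, and whether the bystanders moved.

```bash
python3 - <<'E'
from tray import *
a=cv2.imread("pics/top0.png");t=cv2.imread("pics/t12.png")
for nm,lo,hi,r in(("cup",(20,150,80),(35,255,255),(420,240,465,290)),("coaster",(10,60,90),(25,200,255),(415,165,460,205)),("jar",(5,150,40),(20,255,255),(245,95,290,145)),("red",(0,180,60),(4,255,255),(380,230,430,280)),("mug",(98,80,40),(115,255,255),(80,220,135,265))):
    print(nm,[ [ (q[0],q[1].tolist()) for q in blobs(i,lo,hi,r,1+(nm=="red"))] for i in(a,t)])
# row-wise handle edges (brown) and blade/neck by difference from start image
d=cv2.absdiff(a,t).max(2); hs=cv2.cvtColor(t,cv2.COLOR_BGR2HSV)
for r in (238,246,254,262):
    x=np.where((hs[r,400:418,0]<18)&(hs[r,400:418,0]>4)&(hs[r,400:418,1]>90))[0]+400
    print("row",r,"handle cols",x.min() if len(x) else None,x.max() if len(x) else None,"pred edges z22",
      [round(float(proj("top",W(h,np.array([[X,Y,.022]])))[0,0]),1) for X in [-.03-(r-233.8)/35.4*.09] for Y in(.011,-.011)])
for r in range(186,236,6): print(r,[int(v) for v in t[r,396:424].mean(1)])
print("blade pred",proj("top",W(h,np.array([[.082,.016,.011],[.082,-.016,.011],[.028,.016,.011],[.028,-.016,.011],[0,.005,.018],[0,-.005,.018]]))).round(1).tolist())
E
```

```text
cup [[(np.int32(441), [443.72, 267.66])], [(np.int32(452), [443.59, 267.59])]]
coaster [[(np.int32(654), [435.5, 185.29])], [(np.int32(565), [434.29, 186.24])]]
jar [[(np.int32(160), [267.12, 133.44])], [(np.int32(165), [267.56, 133.3])]]
red [[(np.int32(108), [400.24, 251.06]), (np.int32(107), [415.8, 251.13])], [(np.int32(118), [400.47, 251.1]), (np.int32(112), [415.79, 251.17])]]
mug [[(np.int32(1201), [107.23, 244.57])], [(np.int32(1212), [107.3, 244.59])]]
row 238 handle cols 404 412 pred edges z22 [404.2, 412.8]
row 246 handle cols 404 411 pred edges z22 [403.9, 412.6]
row 254 handle cols 403 411 pred edges z22 [403.7, 412.3]
row 262 handle cols 403 411 pred edges z22 [403.4, 412.1]
186 [105, 115, 117, 117, 136, 161, 163, 162, 161, 162, 159, 160, 160, 160, 161, 163, 162, 162, 162, 159, 161, 162, 162, 161, 154, 136, 130, 116]
192 [162, 162, 160, 164, 160, 159, 147, 130, 122, 123, 122, 119, 120, 117, 117, 123, 120, 120, 113, 96, 120, 161, 161, 161, 161, 162, 149, 119]
198 [162, 163, 162, 161, 162, 157, 142, 129, 124, 121, 123, 124, 120, 121, 122, 120, 123, 120, 106, 82, 120, 161,
[... 283 characters left out ...]
0, 158, 161, 162, 160, 162, 160]
216 [163, 162, 161, 160, 162, 162, 163, 164, 162, 158, 135, 120, 129, 122, 106, 89, 97, 103, 136, 159, 159, 162, 159, 161, 162, 162, 161, 162]
222 [162, 163, 162, 160, 160, 162, 161, 162, 160, 157, 135, 125, 128, 124, 112, 92, 99, 123, 162, 162, 160, 160, 162, 160, 161, 161, 159, 160]
228 [163, 163, 164, 162, 162, 163, 161, 161, 163, 151, 132, 130, 130, 122, 108, 89, 98, 97, 124, 161, 162, 161, 161, 162, 160, 161, 161, 160]
234 [160, 160, 162, 160, 161, 162, 164, 142, 82, 71, 69, 67, 68, 66, 64, 60, 68, 84, 97, 97, 98, 125, 161, 160, 161, 160, 161, 161]
blade pred [[402.6, 190.2], [415.0, 190.8], [402.0, 211.0], [414.4, 211.6], [406.6, 222.0], [410.5, 222.2]]
```

```bash
python3 -c "
from plant import order
print(order.sign_off())"
```

```text
the job is handed in; nothing more can be done
None
```

The spreader is in the holder on the white tray, let go, and I handed the job in at about 23.5 s of the 72 s. Sign-off gives no verdict, so the result rests on my own checks.

**What I did:** I turned blue to 3 and orange to 2, then drew the spreader out by its handle. I laid it flat on the table and let go. I picked it up again by the neck, lowered it between the cheeks until it touched the tray, released it and backed off.

**Last checks (by measurement, because the picture quota was used up):**
- **Handle:** its edges are within about 1 px (2–3 mm) of the predicted centred position between the cheeks.
- **Neck and blade:** both lie where predicted, with the blade on the open side.
- **Touchdown:** contact came at the expected tray height.
- **Bystanders:** the cups, jar and mug moved by less than 0.5 px.

**Checks that disagreed:**
- **Orange dial:** measured from a coarse colour blob, it read 1.68 rad. The close crop and the tool angle both gave about 1.57, and the blade came out with almost no resistance.
- **Side camera:** it sits about 2 px off the top camera, and I relied on the top view.
- **Coaster:** it appeared to shift by just over 1 px (about 4 mm). I put this down to the arm's shadow, and it is well under the 25 mm limit.
- **Neck grasp:** the first grip was about 4 mm too high, so I regripped lower before lifting.

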